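Clip in the sheath tube and sheathe the temperature probe

ROBOT

A 6-joint arm with a two-finger parallel gripper is mounted at the origin on the work surface. World frame = base frame: x ahead of the robot, y to its left, z up, the work surface at z = 0. Lengths are in mm, angles in rad, forces in N, time in s.
With the tool pointing down it reaches from about 275 to 1000 mm from the base axis. Payload 8.4 kg.
Tool frame: the origin (TCP) lies at the very end of the fingers, on their centre line; the grasp point (between the pads) lies 19 mm behind it; z points along the fingers, x is the direction in which the jaws open and shut, and the axes are right-handed (so a half turn about z gives the same grasp; the last joint's range is limited). The gripper opens to 85 mm and grips with 20 to 120 N. Pads are 22 mm wide; open, the fingers measure 114 mm over their backs; the gripper's body (76 mm by 85 mm) begins 54 mm behind the grasp point. The pads swing forward as they close: fully open they stand 13 mm farther back than shut.
Start: joints at [1.227, 0.353, 1.633, -0, 1.155, -0.002], TCP at [209.488, 588.848, 210.681] pointing down, gripper open.
Joint ranges: [-2.63, 2.63], [-0.92, 2.1], [0.06, 2.66], [-1.3, 4.44], [0, 2.69], [-3.02, 3.02]. Speed limits (rad/s): [2.22, 2.22, 2.79, 3.14, 3.14, 3.14].

INTERFACE

Orientations are given as [roll, pitch, yaw] about the fixed x, y, z axes, in that order (R = Rz(yaw) Ry(pitch) Rx(roll)).
In Python, from rig import r gives the robot as it stands. The module is installed in compiled form; this text tells all that it offers.
- The arm moves only by the tool apply_moves, never from a script. Its argument "targets" is a list that holds one entry, the list of rows, each a list of 7 numbers: the gripper's target within -1 to 1 (fully open at 1, half-way at 0, shut at -1), then the shift along the tool's x, y, z in cm, then the turn, a rotation vector about the tool's x, y, z in degrees. A call has 1 to 8 rows; each row is the pose to reach, as a shift and turn from the pose measured when the call began, along the tool's axes at that moment; what a row does not reach only later rows make up. A row lasts 1/10 s, in which the tool goes at most 50 mm and 8.59 degrees, less where a joint would pass 70% of its speed; a pose out of reach is approached as far as the arm can. A call with a gripper value outside its range is refused whole. The fingers move at their own pace and stop on an object; "newtons" is the grip in N (left out, the last holds). Time passes only in rows, so rows that repeat a pose let the fingers close. It gives the time, the measured TCP pose, the force and the opening at its end, in the units of the state.
- r.sense(): the state, without advancing time (a new reading comes with each control period).
- r.grab_frame(name): name is "side" or "top" or "wrist"; returns a dict with "pixels" (480x640x3 uint8, red, green, blue), "fov_y" (degrees; the focal length in pixels is half the picture's height over the tangent of half this angle, whatever the lens; pixels are square), "cx", "cy" (the principal point, pixels), "R" (3x3) and "t" (3): a world point X has camera coordinates R X + t; the wrist camera has in their place "mount" (4x4, takes a point from camera to tool coordinates, whose origin is the TCP and whose axes are the tool frame's). Camera axes: x right, y down, z forward; pixel columns grow to the right and rows downward; lengths in mm; the calibration is good to about 2 mm. A picture is of the moment at which its call begins: read the wrist's pose just before it. There is no depth.
- r.sign_off(): hands the job in, once; it reports no verdict.
The state is a dict: "clock": time; "qpos": joint angles; "qvel": joint speeds; "joint_efforts": joint torques, N m; "eef_pos": TCP position; "tcp_rot": TCP orientation; "contact_force": force on the tool from outside, world axes, zero at the start; "wrist_torque": the same for the moment, N m; "opening": opening from 0.0 (shut) to 1.0 (fully open).
Only numpy, scipy, OpenCV 4.12 (cv2) and the standard library are available. Lean on these libraries where they do the work, as an engineer would, in place of code of your own. Each camera call takes 0.05 s, during which the arm holds its last target. There are 200 camera calls.

TASK

Lift the steel sheath tube from its rack and press it down into the two forks of the clip stand, a collar outside each fork, until it is fully down and the sprung jaw has snapped back over it. Then slide the temperature probe, tip first, into the tube's open end (the one away from the stand's end plate) until its black handle meets the end of the tube, and let go. Do not knock over the glass beaker or the amber bottle.

Things in the scene. Friction and masses are not known exactly. Their poses are not given: they have to be found in the camera images.
- stand: Fixed clip stand: grey base plate 70 x 190 x 12 mm (y = -85 to +105 mm), two aluminium forks, and at its +y end an upright end plate 74 mm high, its face at y = 99 mm, so the probe can only enter the seated tube from the -y end. Origin on the table under the middle of the seat; the tube seats along the y axis
- seat (a point): Where the middle of the tube belongs, 50 mm above the table; axes as stand. Forks: 10 mm thick, at y = +-34 to +-44 mm, slot 23.5 mm wide, floor 39 mm above the table; cheek on the -x side tall (87 mm, flaring outward to 99 mm), on the +x side low (50 mm). Between forks and jaw arms 54 mm are free for the fingers
- jaw (a joint): Sprung steel jaw, two hooked arms on the +x side just inside the forks (y = +-27 to +-33 mm), hinged along y straight below the seat, 22 mm above the table. 0 rad = shut, noses over the slot; grows as it swings outward (+x), at most 0.6. A tube pressed down on its sloping noses (63 mm high at x = 4 mm to 82 mm at x = 15 mm) with about 10 N opens it some 0.2 rad; then it springs back
- jaw_tip (a point): Point midway between the two noses of the jaw, at their tips (when shut 4 mm to +x of the seat and 63 mm above the table)
- tube: Loose steel sheath tube, 140 mm long, outer diameter 22, bore 13 mm right through, alike both ways. Two collars of diameter 30, 8 mm wide, 50 to 58 mm either side of the middle (seated: just outside the forks, 6 mm play each way). Origin on the centreline at mid length, y axis along the tube. About 0.24 kg. Starts on its rack, centreline 40 mm above the table; grip it at the middle
- tube_end_a (a point): Centre of the tube's end face at its own -y end (70 mm from the middle)
- tube_end_b (a point): Centre of the tube's end face at its own +y end (70 mm from the middle)
- probe: Loose temperature probe: steel shaft of diameter 10 mm, 95 mm long, its last 7 mm tapered to 4 mm, and a black plastic handle of diameter 20 mm, 90 mm long. Origin on the centreline at the shoulder where handle meets shaft; y axis along the probe, tip towards +y. Mass about 0.1 kg. Starts on its rack, centreline 40 mm above the table
- probe_tip (a point): Tip of the probe's shaft, 95 mm from the shoulder
- probe_grip (a point): Middle of the probe's handle, 45 mm behind the shoulder, a good place to grip
- tube_rack: Fixed white plastic rack that carries the tube: plate 50 x 120 x 8 mm with two saddles 10 mm thick, centred 34 mm either side of the middle, floor 29 mm and lugs 38 mm above the table. Origin on the table under the middle, y axis along the tube. It may stand left or right, changing places with the probe's rack
- probe_rack: Fixed white plastic rack that carries the probe: plate 50 x 164 x 8 mm, saddles 10 mm thick under the handle (at y = -80 mm, lugs to 39 mm) and under the shaft (at y = +60 mm, lugs to 44 mm). Origin on the table under the probe's shoulder, y axis along the probe
- beaker: Bystander: open glass beaker, 70 mm wide, 95 mm high, origin at the centre of its underside
- reagent: Bystander: amber bottle with black cap, 64 mm wide, 150 mm high, origin at the centre of its underside

How it is judged (in metres and radians):
On the way, in this order (a step that is already met when the one before it is completed fails the run):
1. the tube is fully down in both forks with the jaw shut over it, the probe not yet in (z of tube in the frame of seat between -0.0025 and 0.0025 m and x of tube in the frame of seat between -0.004 and 0.004 m and y of tube in the frame of seat between -0.012 and 0.012 m and angle between the y axis of tube and the y axis of stand, either way round below 0.05 rad and value of joint jaw below 0.08 rad and distance between probe_tip and tube above 0.085 m), for 0.2 s.
2. the probe is in the tube, its handle against the tube's end ((distance between probe and tube_end_a below 0.005 m or distance between probe and tube_end_b below 0.005 m) and angle between the y axis of probe and the y axis of tube, either way round below 0.06 rad), for 0.2 s.
At the end, for the whole second after the job is handed in: Tube in both forks (middle within 2.5 mm of the seat in height, 4 mm across, 12 mm along; 0.05 rad of the stand's y axis), jaw shut over it (below 0.08 rad); probe's shoulder within 5 mm of the centre of one tube end, in line within 0.06 rad; tube and probe at rest, released (all of step 2 and z of tube in the frame of seat between -0.0025 and 0.0025 m and x of tube in the frame of seat between -0.004 and 0.004 m and y of tube in the frame of seat between -0.012 and 0.012 m and angle between the y axis of tube and the y axis of stand, either way round below 0.05 rad and value of joint jaw below 0.08 rad and linear speed of each of probe, tube below 0.02 m/s); the robot touches nothing.
It fails at once if the beaker or the bottle is knocked over (angle between any of beaker, reagent's own z axis and vertical above 0.5 rad).
It also fails if it takes over 64 s, if anything falls off the work surface, if the arm or the gripper's body presses on something with over 40 N, if the wrist force passes 120 N, or if a joint passes its speed limit or range.

## Working session

There is one attempt and no reset: what is moved stays moved. The work goes in short steps, Python scripts to look and compute and a tool call to move; the robot and the scene stay as the last step left them, time stands still between calls to the robot, and variables do not carry over. Pictures are saved under pics/ and viewed, about 8 in all and at most 12, crops included, and the job is handed in when it is done.

Besides the shell and the picture viewer there is one more tool, called after "Call:" by a JSON object that holds its "op" and its "data", one argument or row to a line. apply_moves: Moves the arm, as the interface text tells. Its arguments: {"type":"object","properties":{"targets":{"type":"array"},"newtons":{"type":"number"}},"required":["targets"]}

```bash
mkdir -p pics; ls; python3 - <<'E'
from rig import r
import cv2,numpy as np,pickle
s=r.sense();print(s)
for n in("top","side"):
    f=r.grab_frame(n);pickle.dump(f,open(f"{n}0.pkl","wb"))
    cv2.imwrite(f"pics/{n}0.png",f["pixels"][...,::-1])
    print(n,f["fov_y"],f["cx"],f["cy"],np.round(f["R"],3).tolist(),np.round(f["t"],1).tolist(), [k for k in f])
E
```

```text
pics
{'clock': 0.0, 'qpos': array([ 1.22660687e+00,  3.53635108e-01,  1.63414524e+00, -9.44311862e-06,
        1.15518925e+00, -2.40697116e-03]), 'qvel': array([-0.00187158, -0.0006365 ,  0.00024862, -0.00073884,  0.00115555,
        0.00053878]), 'joint_efforts': array([ 5.05125299e-04, -6.05272794e+01, -3.42066193e+01, -3.86557474e-05,
        9.43991763e-03,  1.59151489e-05]), 'eef_pos': array([209.31547061, 588.36973698, 209.96508817]), 'tcp_rot': array([3.14158733e+00, 1.37696322e-03, 1.22901766e+00]), 'contact_force': array([ 0.53710881, -0.49094751,  0.51009415]), 'wrist_torque': array([-0.00529385,  0.00184743, -0.00254863]), 'opening': 0.9982435549999081}
top 55.74260199665496 316.0846652386105 237.4109198244313 [[0.008, -1.0, 0.011], [-0.993, -0.01, -0.119], [0.119, -0.01, -0.993]] [20.1, 536.9, 1119.1] ['pixels', 'fov_y', 'cx', 'cy', 'R', 't']
side 50.23349401116327 305.36916229325624 236.42948986337422 [[0.751, -0.661, 0.015], [-0.421, -0.495, -0.76], [0.509, 0.564, -0.65]] [-377.3, 311.3, 1063.7] ['pixels', 'fov_y', 'cx', 'cy', 'R', 't']
```

View pics/top0.png

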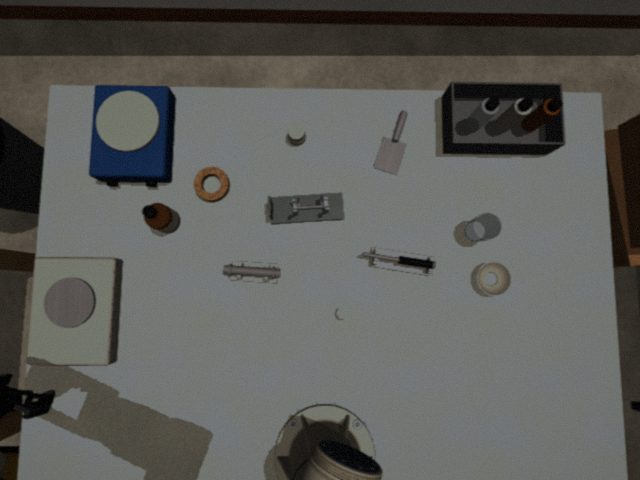

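View pics/side0.png

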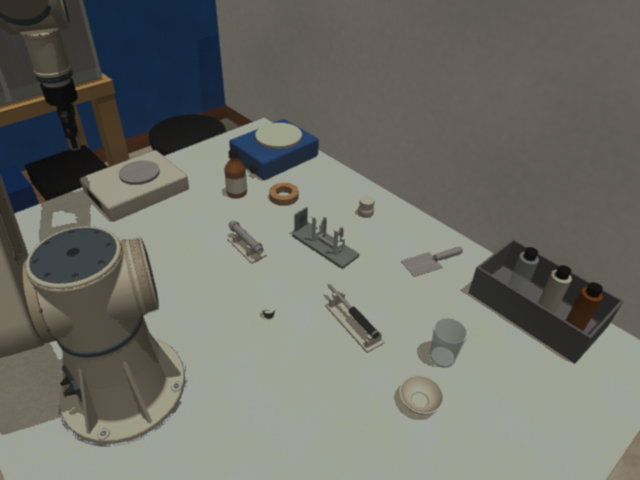

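Top view: stand around (305,208) with its end plate at the left (270,210). The tube is at (252,271), the probe at (400,260) with its tip left, the bottle at (155,215) and the beaker at (480,230). Next I get coarse positions from rays.

```bash
cat > h.py <<'E'
import numpy as np,cv2,pickle
from scipy.spatial.transform import Rotation as Ro
def cam(f,s=None):
    """returns K, Rwc, origin (world)"""
    F=240/np.tan(np.radians(f["fov_y"])/2)
    if "mount" in f:
        M=np.array(f["mount"]);Rt=Ro.from_euler("xyz",s["tcp_rot"]).as_matrix()
        return F,Rt@M[:3,:3],Rt@M[:3,3]+s["eef_pos"]
    R=np.array(f["R"]);return F,R.T,-R.T@np.array(f["t"])
def ray(f,u,v,z,s=None):
    F,R,o=cam(f,s);d=R@[(u-f["cx"])/F,(v-f["cy"])/F,1.]
    return o+d*(z-o[2])/d[2]
def proj(f,X,s=None):
    F,R,o=cam(f,s);c=R.T@(np.array(X)-o);return np.array([f["cx"]+F*c[0]/c[2],f["cy"]+F*c[1]/c[2]])
E
python3 - <<'E'
from h import *
f=pickle.load(open("top0.pkl","rb"))
for n,u,v,z in[("tube L",223,269,40),("tube R",281,272,40),("probe tip",358,256,40),("probe end",435,266,40),("shoulder",400,261,40),("stand plate L",271,209,40),("stand base BL",270,223,12),("base BR",344,219,12),("base TR",343,193,12),("base TL",270,197,12),("bottle",163,222,0),("bottlecap",152,211,150),("beaker base",468,233,0),("beakertop",490,226,95)]:
    print(n,ray(f,u,v,z).round(0))
# enlarged crop
p=f["pixels"][180:290,210:450,::-1];
E
```

```text
tube L [454. 256.  40.]
tube R [448. 112.  40.]
probe tip [490. -81.  40.]
probe end [ 467. -274.   40.]
shoulder [ 478. -186.   40.]
stand plate L [607. 140.  40.]
stand base BL [576. 144.  12.]
base BR [588. -47.  12.]
base TR [657. -45.  12.]
base TL [644. 146.  12.]
bottle [577. 424.   0.]
bottlecap [580. 401. 150.]
beaker base [ 556. -373.    0.]
beakertop [ 561. -394.   95.]
```

```bash
cat >> h.py <<'E'
def go(X,yaw,s=None,tilt=(np.pi,0.)):
    """shift(cm)/turn(deg) in tool axes from the present pose to TCP X with tool down at yaw"""
    if s is None:
        from rig import r; s=r.sense()
    R=Ro.from_euler("xyz",s["tcp_rot"]);T=Ro.from_euler("xyz",[tilt[0],tilt[1],yaw])
    a=R.inv().apply(np.array(X)-s["eef_pos"])/10;b=np.degrees((R.inv()*T).as_rotvec())
    print("clock",round(s["clock"],2),"pos",s["eef_pos"].round(1),"rpy",s["tcp_rot"].round(3),"F",np.round(s["contact_force"],1),"open",round(s["opening"],3))
    print("-> shift",a.round(2),"turn",b.round(1),"rows",max(np.linalg.norm(a)/5,np.linalg.norm(b)/8.59).round(1))
E
python3 - <<'E'
from h import *;from rig import r
f=r.grab_frame("wrist");print(np.round(f["mount"],3).tolist(),f["fov_y"],f["cx"],f["cy"])
go([450,110,330],0.0)
E
```

```text
[[1.0, 0.001, -0.0, -0.122], [-0.001, 0.949, 0.315, -80.173], [0.001, -0.315, 0.949, -162.498], [0.0, 0.0, 0.0, 1.0]] 62.89000182316961 322.84141039085216 242.14770235579246
clock 0.15 pos [209.4 588.5 210.1] rpy [3.142e+00 1.000e-03 1.229e+00] F [-0.1  1.2  0.1] open 1.001
-> shift [-37.03  38.71 -11.95] turn [ 0.   0.1 70.4] rows 11.0
```

Call:
{"op": "apply_moves", "data": {
  "targets": [
    [[1, -37, 38.7, -10, 0, 0, 70], [1, -37, 38.7, -10, 0, 0, 70], [1, -37, 38.7, -10, 0, 0, 70], [1, -37, 38.7, -10, 0, 0, 70], [1, -37, 38.7, -10, 0, 0, 70], [1, -37, 38.7, -10, 0, 0, 70], [1, -37, 38.7, -10, 0, 0, 70], [1, -37, 38.7, -10, 0, 0, 70]]
  ]
}}

```text
clock: 0.95
eef_pos: [386.4, 235.6, 284.4]
tcp_rot: [3.141, 0.0, 0.023]
contact_force: [1.1, 0.6, 0.1]
opening: 0.998
```

```bash
python3 - <<'E'
from h import *
go([530,140,230],0.0)
E
```

```text
clock 0.95 pos [386.4 235.6 284.4] rpy [3.141 0.    0.023] F [1.1 0.6 0.1] open 0.998
-> shift [14.14  9.89  5.44] turn [0.1 0.  1.3] rows 3.6
```

Call:
{"op": "apply_moves", "data": {
  "targets": [
    [[1, 14.1, 9.9, 5.4, 0, 0, 1.3], [1, 14.1, 9.9, 5.4, 0, 0, 1.3], [1, 14.1, 9.9, 5.4, 0, 0, 1.3], [1, 14.1, 9.9, 5.4, 0, 0, 1.3], [1, 14.1, 9.9, 5.4, 0, 0, 1.3], [1, 14.1, 9.9, 5.4, 0, 0, 1.3], [1, 14.1, 9.9, 5.4, 0, 0, 1.3]]
  ]
}}

```text
clock: 1.65
eef_pos: [528.8, 140.4, 230.6]
tcp_rot: [3.141, 0.0, 0.001]
contact_force: [0.2, -0.5, 0.1]
opening: 1.001
```

```bash
python3 - <<'E'
from h import *;from rig import r
s=r.sense();f=r.grab_frame("wrist");pickle.dump((f,s),open("w1.pkl","wb"));cv2.imwrite("pics/w1.png",f["pixels"][...,::-1])
print(s["eef_pos"],s["tcp_rot"])
for n,X in[("tube",[451,184,40]),("stand",[616,40,50]),("shoulder",[478,-184,40])]: print(n,proj(f,X,s).round())
E
```

```text
[528.8486049  140.43778662 230.64146108] [3.14094258e+00 4.81058874e-04 9.35768588e-04]
tube [234. 156.]
stand [412. 307.]
shoulder [279. 474.]
```

View pics/w1.png

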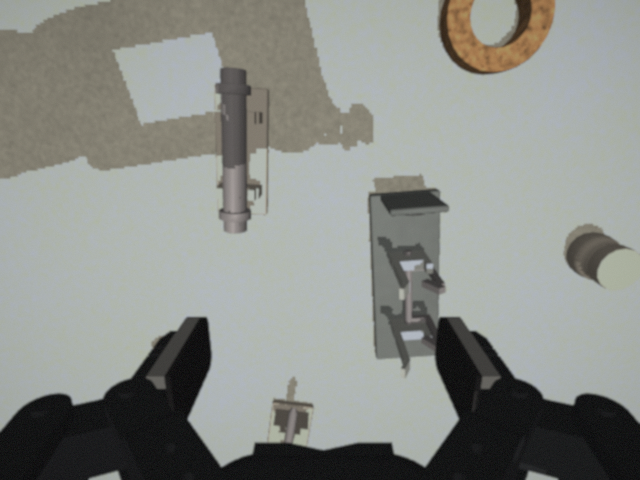

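Wrist view: the tube runs from (233,68) to (236,233), with its collars near rows 86 and 213. The stand's base plate runs from (369,195) to (376,357) on the left and reaches (438,357) at bottom right, with the end plate at row 200. I'll fit the edges now.

```bash
python3 - <<'E'
from h import *
f,s=pickle.load(open("w1.pkl","rb"));g=cv2.GaussianBlur(cv2.cvtColor(f["pixels"],cv2.COLOR_RGB2GRAY),(3,3),0).astype(float)
gx=np.gradient(g,axis=1);gy=np.gradient(g,axis=0)
def sub(a,i):
    d=a[i-1]-2*a[i]+a[i+1];return i+(0.5*(a[i-1]-a[i+1])/d if d else 0)
def colsedge(r0,r1,c0,c1,sg):
    o=[]
    for v in range(r0,r1):
        a=sg*gx[v];i=c0+int(np.argmax(a[c0:c1]));
        if a[i]>6:o.append((sub(a,i),v))
    return np.array(o)
def rowsedge(c0,c1,r0,r1,sg):
    o=[]
    for u in range(c0,c1):
        a=sg*gy[:,u];i=r0+int(np.argmax(a[r0:r1]));
        if a[i]>6:o.append((u,sub(a,i)))
    return np.array(o)
def line(p,z,axis):
    if len(p)<4: print("few",len(p));return
    X=np.array([ray(f,u,v,z,s)[:2] for u,v in p]);a,b=X[:,axis],X[:,1-axis]
    k=np.polyfit(a,b,1)
    for _ in range(3):
        m=abs(b-np.polyval(k,a))<1.2*np.median(abs(b-np.polyval(k,a)))+.8;k=np.polyfit(a[m],b[m],1)
    return k.round(4),m.sum(),np.std((b-np.polyval(k,a))[m]).round(2)
np.set_printoptions(suppress=True)
print("tube left x(y)",line(colsedge(100,205,212,228,-1),40,1),"right",line(colsedge(100,205,238,252,1),40,1))
for (a,b) in((100,140),(170,205)):
  print(" L",np.median(colsedge(a,b,212,228,-1)[:,0]),"R",[np.round(np.median(q[:,0]),2) if len(q) else None for q in[colsedge(a,b,238,252,1)]])
print("tube rows top",rowsedge(226,242,58,76,-1).round(1)[:,1],"bot",rowsedge(228,244,226,242,1).round(1)[:,1])
print("base L",line(colsedge(215,350,362,382,-1),12,1),"R",line(colsedge(300,352,428,446,1),12,1))
print("base bottom",line(rowsedge(380,435,350,364,1),12,0))
E
python3 - <<'E'
from h import *
f,s=pickle.load(open("w1.pkl","rb"))
a=cv2.resize(f["pixels"][55:245,200:280,::-1],None,fx=3,fy=3,interpolation=cv2.INTER_CUBIC);b=cv2.resize(f["pixels"][175:375,355:460,::-1],None,fx=3,fy=3,interpolation=cv2.INTER_CUBIC)
c=np.zeros((600,570,3),np.uint8);c[:570,:240]=a;c[:600,250:565]=b;cv2.imwrite("pics/c1.png",c)
E
```

```text
tube left x(y) (array([  0.0564, 429.2724]), np.int64(89), np.float64(0.27)) right (array([  0.0471, 453.4079]), np.int64(97), np.float64(0.38))
 L 220.52777777777777 R [np.float64(246.28)]
 L 221.93478260869566 R [np.float64(246.93)]
tube rows top [66.7 66.7 66.8 67.  67.  67.1 67.2 67.2 67.4 67.4 67.6 67.8 68.  68.1
 68.3 68.6] bot [232.4 232.8 233.1 233.1 233.3 233.4 233.3 233.1 233.  232.9 232.9 232.7
 232.4 232.2 232.  231.7]
base L (array([ -0.0769, 584.5482]), np.int64(135), np.float64(0.16)) R (array([  0.1374, 651.608 ]), np.int64(25), np.float64(1.35))
base bottom (array([  0.0812, -93.2285]), np.int64(46), np.float64(0.17))
```

View pics/c1.png

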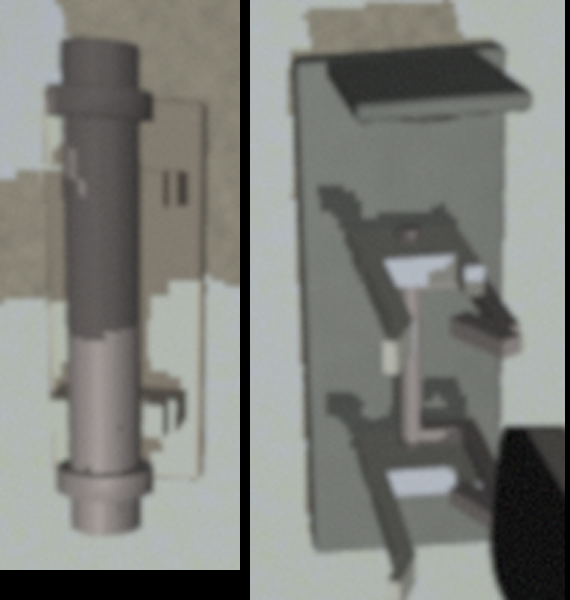

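```bash
python3 - <<'E'
from h import *
f,s=pickle.load(open("w1.pkl","rb"))
print(ray(f,234,67.2,51,s),ray(f,236,233,51,s))
go([615,55,170],0.0)
E
```

```text
[458.12228853 254.63737646  51.        ] [450.26180482 115.9338608   51.        ]
clock 1.7 pos [528.9 140.6 230.9] rpy [ 3.141e+00 -0.000e+00  1.000e-03] F [0.2 0.3 0.1] open 1.0
-> shift [8.6  8.57 6.09] turn [ 0.  -0.   0.1] rows 2.7
```

Call:
{"op": "apply_moves", "data": {
  "targets": [
    [[1, 8.6, 8.6, 6.0, 0, 0, 0], [1, 8.6, 8.6, 6.0, 0, 0, 0], [1, 8.6, 8.6, 6.0, 0, 0, 0], [1, 8.6, 8.6, 6.0, 0, 0, 0], [1, 8.6, 8.6, 6.0, 0, 0, 0], [1, 8.6, 8.6, 6.0, 0, 0, 0]]
  ]
}}

```text
clock: 2.3
eef_pos: [614.4, 56.0, 171.9]
tcp_rot: [3.141, -0.001, 0.003]
contact_force: [-0.4, -0.5, 1.0]
opening: 1.0
```

```bash
python3 - <<'E'
from h import *;from rig import r
s=r.sense();f=r.grab_frame("wrist");pickle.dump((f,s),open("w2.pkl","wb"))
print(s["eef_pos"],s["tcp_rot"])
p=f["pixels"][100:440,200:450,::-1]
cv2.imwrite("pics/c2.png",cv2.resize(p,None,fx=1.75,fy=1.75,interpolation=cv2.INTER_CUBIC))
E
```

```text
[614.44674433  56.0380484  171.90694032] [ 3.14140593e+00 -7.59008608e-04  2.63109022e-03]
```

View pics/c2.png

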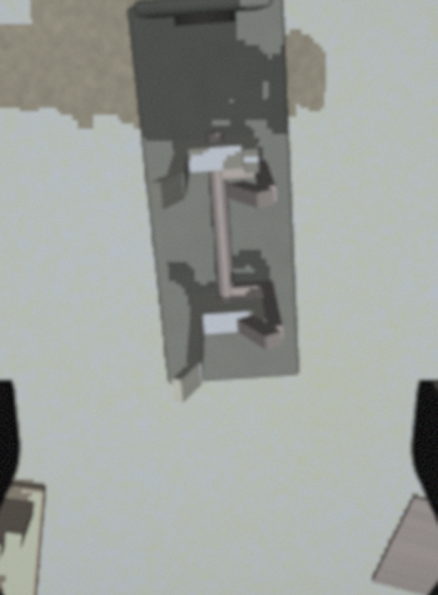

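This crop is 1.75x with offset (200,100). The base plate's left edge runs from (142,140) to (168,382), its right edge to (299,374), and the white slot floors are at (215,158) and (225,322). I'll fit the edges at z = 12.

```bash
cat > e.py <<'E'
from h import *
class E:
    def __init__(q,fn):
        q.f,q.s=pickle.load(open(fn,"rb"));g=cv2.GaussianBlur(cv2.cvtColor(q.f["pixels"],cv2.COLOR_RGB2GRAY),(3,3),0).astype(float)
        q.gy,q.gx=np.gradient(g)
    def pts(q,lo,hi,a,b,sg,vert):   # vert: near-vertical edge, lo..hi rows, search cols a..b
        o=[]
        for k in range(lo,hi):
            w=sg*(q.gx[k] if vert else q.gy[:,k]);i=a+int(np.argmax(w[a:b]))
            if w[i]<5: continue
            d=w[i-1]-2*w[i]+w[i+1];x=i+(.5*(w[i-1]-w[i+1])/d if d else 0);o.append((x,k) if vert else (k,x))
        return np.array(o)
    def line(q,lo,hi,a,b,sg,vert,z):
        X=np.array([ray(q.f,u,v,z,q.s)[:2] for u,v in q.pts(lo,hi,a,b,sg,vert)]);A,B=X[:,int(vert)],X[:,1-int(vert)]
        k=np.polyfit(A,B,1)
        for _ in range(4):
            e=abs(B-np.polyval(k,A));m=e<1.5*np.median(e)+.3;k=np.polyfit(A[m],B[m],1)
        print("  slope %.4f  at %s n=%d sd %.2f"%(k[0],k[1].round(2),m.sum(),np.std((B-np.polyval(k,A))[m])));return k
E
python3 - <<'E'
from e import *
q=E("w2.pkl")
L=q.line(185,312,278,302,-1,True,12);R=q.line(182,308,358,376,1,True,12);B=q.line(300,366,308,326,1,False,12)
b=np.mean([L[0],R[0],-B[0]]);yv=np.array([b,1])/np.hypot(b,1);xv=np.array([yv[1],-yv[0]])
y=B[1]+B[0]*615
for _ in range(3):
    x=.5*(np.polyval(L,y)+np.polyval(R,y));y=np.polyval(B,x)
print("width",(np.polyval(R,y)-np.polyval(L,y))*yv[1],"mid bottom",x,y,"origin",np.array([x,y])+85*yv,"yaw",-np.arctan(b))
O=np.array([x,y])+85*yv
for n,lx,ly,z in[("floor+",0,39,39),("floor-",0,-39,39),("floor-xR",11.75,-39,39),("tip",4,0,63)]:
    print(n,(proj(q.f,np.append(O+lx*xv+ly*yv,z),q.s)-[200,100])*1.75)
E
```

```text
slope -0.0786  at 586.41 n=127 sd 0.16
  slope -0.0795  at 656.54 n=126 sd 0.11
  slope 0.0777  at -91.18 n=50 sd 0.09
width 69.95230745045856 mid bottom 624.842471327624 -42.6313561681824 origin [618.18186496  42.10727919] yaw 0.0784404897086148
floor+ [215.1361756  155.68284697]
floor- [227.61008382 320.06479282]
floor-xR [252.60869903 318.32768052]
tip [231.75369604 257.89799383]
```

```bash
python3 - <<'E'
from h import *
go([450.9,185.3,110],-0.051)
E
```

```text
clock 2.35 pos [614.6  56.1 172. ] rpy [ 3.141e+00 -1.000e-03  3.000e-03] F [0.6 1.1 0.6] open 1.002
-> shift [-16.34 -12.97   6.18] turn [ 0.  -0.1  3.1] rows 4.4
```

Call:
{"op": "apply_moves", "data": {
  "targets": [
    [[1, -16.3, -13, 6.2, 0, 0, 3.1], [1, -16.3, -13, 6.2, 0, 0, 3.1], [1, -16.3, -13, 6.2, 0, 0, 3.1], [1, -16.3, -13, 6.2, 0, 0, 3.1], [1, -16.3, -13, 6.2, 0, 0, 3.1], [1, -16.3, -13, 6.2, 0, 0, 3.1], [1, -16.3, -13, 6.2, 0, 0, 3.1], [1, -16.3, -13, 6.2, 0, 0, 3.1]]
  ]
}}

```text
clock: 3.15
eef_pos: [452.5, 185.7, 110.8]
tcp_rot: [-3.141, -0.003, -0.051]
contact_force: [-0.2, 0.6, -0.5]
opening: 1.002
```

```bash
python3 - <<'E'
from h import *
go([450.9,185.3,23],-0.051)
E
```

```text
clock 3.15 pos [452.5 185.7 110.8] rpy [-3.141e+00 -3.000e-03 -5.100e-02] F [-0.2  0.6 -0.5] open 1.002
-> shift [-0.19  0.06  8.78] turn [-0.  -0.2 -0. ] rows 1.8
```

Call:
{"op": "apply_moves", "data": {
  "targets": [
    [[1, -0.2, 0, 4, 0, 0, 0], [1, -0.2, 0, 8.8, 0, 0, 0], [1, -0.2, 0, 8.8, 0, 0, 0], [1, -0.2, 0, 8.8, 0, 0, 0], [-1, -0.2, 0, 8.8, 0, 0, 0], [-1, -0.2, 0, 8.8, 0, 0, 0], [-1, -0.2, 0, 8.8, 0, 0, 0], [-1, -0.2, 0, 8.8, 0, 0, 0]]
  ],
  "newtons": 70
}}

```text
clock: 3.95
eef_pos: [451.6, 186.2, 23.9]
tcp_rot: [-3.14, -0.005, -0.051]
contact_force: [-0.1, 0.1, 0.3]
opening: 0.332
```

Call:
{"op": "apply_moves", "data": {
  "targets": [
    [[-1, 0, 0, 0, 0, 0, 0], [-1, 0, 0, 0, 0, 0, 0], [-1, 0, 0, 0, 0, 0, 0], [-1, 0, 0, 0, 0, 0, 0]]
  ]
}}

```text
clock: 4.35
eef_pos: [452.1, 187.1, 28.3]
tcp_rot: [-3.139, -0.006, -0.052]
contact_force: [-17.4, -2.3, 66.8]
opening: 0.051
```

```bash
python3 - <<'E'
from h import *;from rig import r
s=r.sense();f=r.grab_frame("wrist");g=r.grab_frame("side");print(s["eef_pos"],s["contact_force"],s["opening"])
a=f["pixels"][...,::-1][:, 100:540];b=cv2.resize(g["pixels"][180:300,170:310,::-1],None,fx=2.5,fy=2.5,interpolation=cv2.INTER_CUBIC)
c=np.zeros((480,800,3),np.uint8);c[:,:440]=a;c[:300,445:795]=b;cv2.imwrite("pics/c3.png",c)
E
```

```text
[452.11563895 187.07012558  28.26044163] [-17.35417606  -2.27629517  66.76731847] 0.05132300333017076
```

View pics/c3.png

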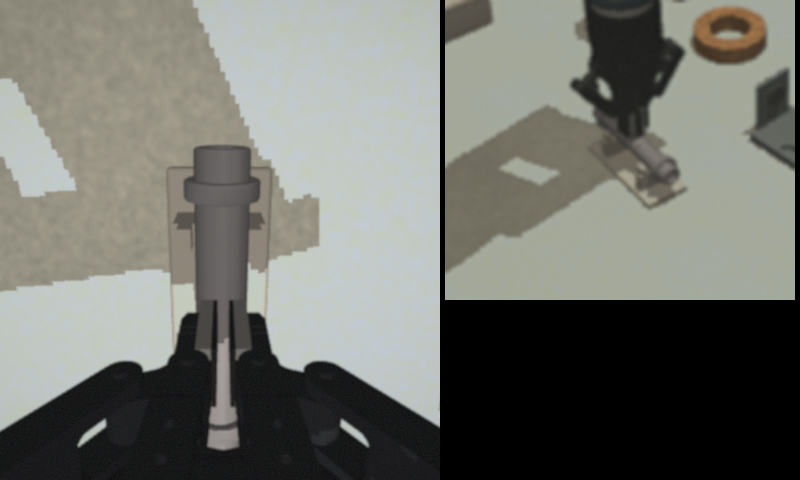

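The fingertips are pressing on top of the tube instead of straddling it: the tube ends at row 300, under pads only about 20 px apart. Working back through the camera mount, pads 22 mm wide whose near edge appears at row 300 end about 25 mm short of the reported TCP. The first wrist view with open fingers gives the same figure, and so does contact at z about 51. I'll back off, open and check the tube.

Call:
{"op": "apply_moves", "data": {
  "targets": [
    [[-1, 0, 0, -2, 0, 0, 0], [-1, 0, 0, -5, 0, 0, 0], [1, 0, 0, -12, 0, 0, 0], [1, 0, -1.5, -15, 0, 0, 0], [1, 0, -1.5, -15, 0, 0, 0], [1, 0, -1.5, -15, 0, 0, 0], [1, 0, -1.5, -15, 0, 0, 0]]
  ]
}}

```text
clock: 5.15
eef_pos: [451.0, 201.2, 177.4]
tcp_rot: [-3.139, -0.005, -0.051]
contact_force: [-1.2, 1.2, -0.6]
opening: 0.846
```

```bash
python3 - <<'E'
from e import *;from rig import r
s=r.sense();f=r.grab_frame("wrist");pickle.dump((f,s),open("w3.pkl","wb"))
print(s["eef_pos"],s["tcp_rot"],s["contact_force"],s["opening"])
for n,X in[("mid",[450.9,185.3,40]),("end+",[454.5,255.3,40]),("end-",[447.3,115.3,40])]: print(n,proj(f,X,s).round())
cv2.imwrite("pics/w3.png",f["pixels"][...,::-1])
E
```

```text
[451.01079837 201.24203802 177.41389933] [-3.13928731 -0.00509852 -0.05132235] [-1.23339573  1.15116135 -0.60515827] 0.8462801064971974
mid [322. 239.]
end+ [322. 149.]
end- [322. 317.]
```

View pics/w3.png

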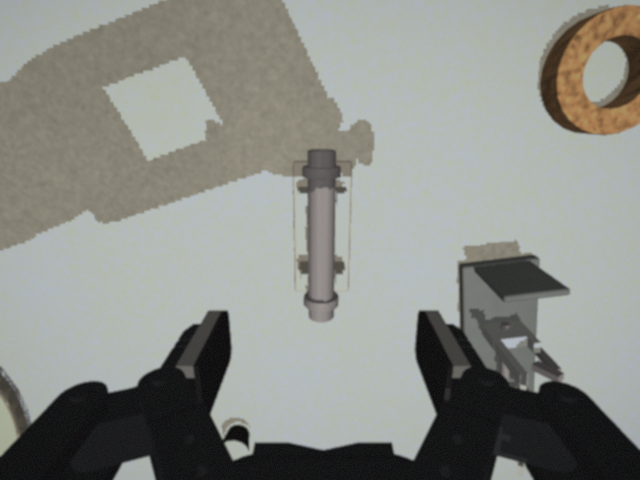

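The tube is still on its rack, centred at (321,236) with its ends at rows 149 and 321, and the fingers are open. I'll refine the tube position, then descend with the real tip about 25 mm short of the TCP.

```bash
python3 - <<'E'
from e import *
q=E("w3.pkl")
L=q.line(195,255,298,316,-1,True,40);R=q.line(195,255,326,342,1,True,40)
a=q.pts(316,328,140,158,-1,False);b=q.pts(316,327,314,328,1,False)
A=ray(q.f,322,np.median(a[:,1]),51,q.s);B=ray(q.f,322,b[:,1].max(),51,q.s);print(A,B,(A+B)/2,np.linalg.norm(A-B))
for y in(115,185,255):print(y,(np.polyval(L,y)+np.polyval(R,y))/2)
# finger tips (near edge y=-11mm): tool z and x, from inner tip corners
F=240/np.tan(np.radians(q.f["fov_y"])/2);M=np.array(q.f["mount"])
for u,v in((229,312),(417,312)):
    d=M[:3,:3]@[(u-q.f["cx"])/F,(v-q.f["cy"])/F,1];k=(-11-M[1,3])/d[1];print("tip tool xyz",(M[:3,3]+k*d).round(1))
go([450.9,185.3,20],-0.051)
E
```

```text
slope 0.0765  at 423.86 n=57 sd 0.39
  slope 0.0524  at 451.16 n=52 sd 0.04
[454.48927372 257.0063807   51.        ] [447.25963089 116.40332152  51.        ] [450.8744523  186.70485111  51.        ] 140.78880631935763
115 444.9223469128633
185 449.4345459995901
255 453.94674508631704
tip tool xyz [-33.8 -11.  -34.3]
tip tool xyz [ 35.  -11.  -34.3]
clock 5.2 pos [450.8 201.1 176.9] rpy [-3.14  -0.004 -0.051] F [-0.9 -0.2  0.5] open 0.927
-> shift [ 0.03  1.6  15.69] turn [-0.1 -0.2 -0. ] rows 3.2
```

Call:
{"op": "apply_moves", "data": {
  "targets": [
    [[1, 0, 1.5, 5, 0, -0.2, 0], [1, 0, 1.5, 10, 0, -0.2, 0], [1, 0, 1.5, 15, 0, -0.2, 0], [1, 0, 1.5, 16.5, 0, -0.2, 0], [1, 0, 1.5, 18.1, 0, -0.2, 0], [1, 0, 1.5, 18.1, 0, -0.2, 0], [1, 0, 1.5, 18.1, 0, -0.2, 0]]
  ],
  "newtons": 60
}}

```text
clock: 5.9
eef_pos: [449.8, 185.8, -4.9]
tcp_rot: [-3.141, 0.002, -0.052]
contact_force: [-0.3, 0.9, 0.5]
opening: 0.996
```

Call:
{"op": "apply_moves", "data": {
  "targets": [
    [[-1, 0, 0, 0, 0, 0, 0], [-1, 0, 0, 0, 0, 0, 0], [-1, 0, 0, 0, 0, 0, 0], [-1, 0, 0, 0, 0, 0, 0], [-1, 0, 0, 0, 0, 0, 0], [-1, 0, 0, 0, 0, 0, 0]]
  ]
}}

```text
clock: 6.5
eef_pos: [450.3, 185.9, -4.4]
tcp_rot: [-3.141, 0.001, -0.052]
contact_force: [-0.0, -0.8, 6.8]
opening: 0.235
```

Call:
{"op": "apply_moves", "data": {
  "targets": [
    [[-1, 0, 0, -3, 0, 0, 0], [-1, 0, 0, -8, 0, 0, 0], [-1, 0, 0, -11, 0, 0, 0], [-1, 0, 0, -11, 0, 0, 0], [-1, 0, 0, -11, 0, 0, 0]]
  ]
}}

```text
clock: 7.0
eef_pos: [450.2, 185.8, 105.6]
tcp_rot: [-3.14, 0.0, -0.052]
contact_force: [-1.3, -0.2, -3.6]
opening: 0.234
```

```bash
python3 - <<'E'
from h import *
go([618.2,41.5,105],0.0784)
E
```

```text
clock 7.0 pos [450.2 185.8 105.6] rpy [-3.14   0.    -0.052] F [-1.3 -0.2 -3.6] open 0.234
-> shift [17.52 13.55  0.04] turn [-0.1  0.  -7.4] rows 4.4
```

Call:
{"op": "apply_moves", "data": {
  "targets": [
    [[-1, 17.5, 13.5, 0, 0, 0, -7.5], [-1, 17.5, 13.5, 0, 0, 0, -7.5], [-1, 17.5, 13.5, 0, 0, 0, -7.5], [-1, 17.5, 13.5, 0, 0, 0, -7.5], [-1, 17.5, 13.5, 0, 0, 0, -7.5], [-1, 17.5, 13.5, 0, 0, 0, -7.5], [-1, 17.5, 13.5, 0, 0, 0, -7.5], [-1, 17.5, 13.5, 0, 0, 0, -7.5]]
  ]
}}

```text
clock: 7.8
eef_pos: [616.2, 42.5, 103.8]
tcp_rot: [-3.14, 0.003, 0.08]
contact_force: [0.5, -0.1, -2.4]
opening: 0.236
```

```bash
python3 - <<'E'
from h import *;from rig import r
s=r.sense();f=r.grab_frame("wrist");pickle.dump((f,s),open("w4.pkl","wb"));cv2.imwrite("pics/w4.png",f["pixels"][...,::-1])
go([618.2,41.5,105],0.0784)
F,R,o=cam(f,s)
# tube held: expected centre and +y end with tool z=-44.4
Rt=Ro.from_euler("xyz",s["tcp_rot"]).as_matrix()
for n,p in[("end+ c",[0,-70,-44.4]),("collar R",[15,-54,-44.4]),("collar L",[-15,-54,-44.4])]: print(n,proj(f,Rt@p+s["eef_pos"],s).round(1))
E
```

```text
clock 7.85 pos [616.4  42.7 104.3] rpy [-3.14e+00  2.00e-03  8.00e-02] F [ 0.3  0.2 -1.6] open 0.232
-> shift [ 0.17  0.13 -0.07] turn [-0.1  0.1  0.1] rows 0.0
end+ c [321.3 149.1]
collar R [370.2 202.5]
collar L [272.4 202.5]
```

View pics/w4.png

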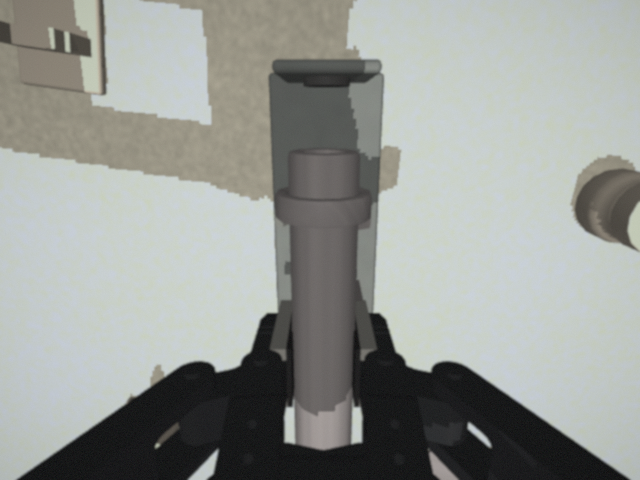

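Held tube: end at (323,150), collars at columns 276–370, centred over the base at column 325, with the end plate at row 68. It is aligned to about 2 mm, so I correct that and descend in stages.

Call:
{"op": "apply_moves", "data": {
  "targets": [
    [[-1, 0.2, 0.1, 0, 0, 0.1, 0.1], [-1, 0.2, 0.1, 0, 0, 0.1, 0.1], [-1, 0.2, 0.1, 2, 0, 0.1, 0.1], [-1, 0.2, 0.1, 4, 0, 0.1, 0.1], [-1, 0.2, 0.1, 5, 0, 0.1, 0.1], [-1, 0.2, 0.1, 5, 0, 0.1, 0.1], [-1, 0.2, 0.1, 5, 0, 0.1, 0.1]]
  ],
  "newtons": 90
}}

```text
clock: 8.55
eef_pos: [618.7, 42.1, 54.7]
tcp_rot: [-3.14, 0.0, 0.079]
contact_force: [0.3, -0.0, -1.8]
opening: 0.231
```

```bash
python3 - <<'E'
from h import *
go([618.2,41.5,5.6],0.0784)
E
```

```text
clock 8.55 pos [618.7  42.1  54.7] rpy [-3.14   0.     0.079] F [ 0.3 -0.  -1.8] open 0.231
-> shift [-0.05  0.06  4.91] turn [-0.1  0.   0. ] rows 1.0
```

Call:
{"op": "apply_moves", "data": {
  "targets": [
    [[-1, 0, 0, 0.8, 0, 0, 0], [-1, 0, 0, 1.6, 0, 0, 0], [-1, 0, 0, 2.2, 0, 0, 0], [-1, 0, 0, 2.8, 0, 0, 0], [-1, 0, 0, 3.2, 0, 0, 0], [-1, 0, 0, 3.2, 0, 0, 0]]
  ]
}}

```text
clock: 9.15
eef_pos: [617.3, 42.0, 21.6]
tcp_rot: [-3.14, 0.003, 0.079]
contact_force: [-4.3, 5.0, -3.2]
opening: 0.233
```

Call:
{"op": "apply_moves", "data": {
  "targets": [
    [[-1, 0.05, 0, 0.5, 0, 0, 0], [-1, 0.05, 0, 1.0, 0, 0, 0], [-1, 0.05, 0, 1.4, 0, 0, 0], [-1, 0.05, 0, 1.7, 0, 0, 0], [-1, 0.05, 0, 1.8, 0, 0, 0], [-1, 0.05, 0, 1.8, 0, 0, 0]]
  ]
}}

```text
clock: 9.75
eef_pos: [618.6, 42.1, 4.6]
tcp_rot: [-3.14, 0.002, 0.079]
contact_force: [-2.9, -4.3, 2.6]
opening: 0.224
```

Call:
{"op": "apply_moves", "data": {
  "targets": [
    [[-1, 0, 0, 0.2, 0, 0, 0], [-1, 0, 0, 0.4, 0, 0, 0], [-1, 0, 0, 0.4, 0, 0, 0]]
  ]
}}

```text
clock: 10.05
eef_pos: [618.8, 42.1, 1.9]
tcp_rot: [-3.14, 0.001, 0.079]
contact_force: [-7.9, 0.1, 11.7]
opening: 0.234
```

```bash
python3 - <<'E'
from h import *;from rig import r
go([618.2,41.5,5.6],0.0784)
s=r.sense();f=r.grab_frame("wrist");pickle.dump((f,s),open("w5.pkl","wb"))
g=r.grab_frame("side");o=proj(g,[618,42,50]).astype(int);print(o)
cv2.imwrite("pics/c5.png",np.hstack([cv2.resize(f["pixels"][100:480,200:440,::-1],(360,570)),cv2.resize(g["pixels"][o[1]-57:o[1]+57,o[0]-44:o[0]+44,::-1],(440,570),interpolation=cv2.INTER_CUBIC)]))
E
```

```text
clock 10.05 pos [618.8  42.1   1.9] rpy [-3.14e+00  1.00e-03  7.90e-02] F [-7.9  0.1 11.7] open 0.234
-> shift [-0.07  0.06 -0.37] turn [-0.1  0.1  0. ] rows 0.1
[327 233]
```

View pics/c5.png

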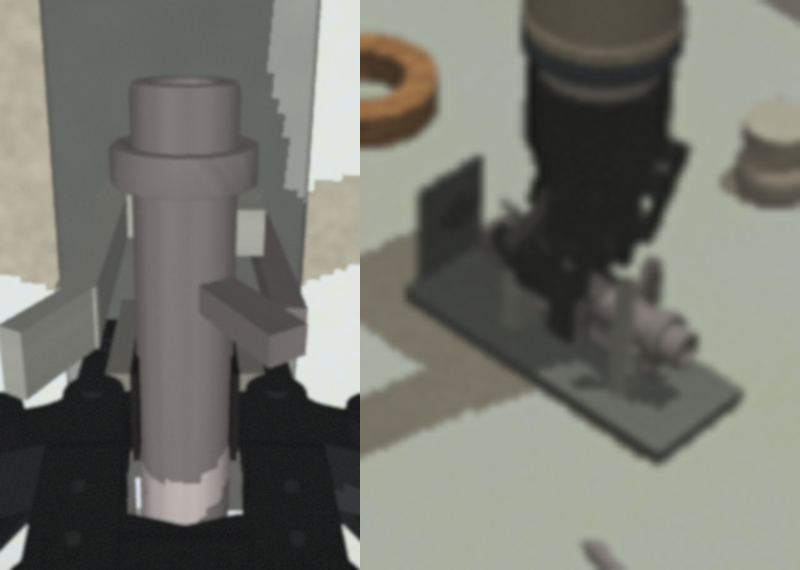

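The jaw nose sits over the tube at crop (250,310), with the collar outside the fork. I'll press a little more to confirm floor contact.

Call:
{"op": "apply_moves", "data": {
  "targets": [
    [[-1, -0.05, 0, 0.2, 0, 0, 0], [-1, -0.05, 0, 0.3, 0, 0, 0], [-1, -0.05, 0, 0.3, 0, 0, 0]]
  ]
}}

```text
clock: 10.45
eef_pos: [618.8, 42.1, 0.3]
tcp_rot: [-3.14, 0.0, 0.079]
contact_force: [-6.9, 0.7, 10.7]
opening: 0.231
```

```bash
python3 - <<'E'
from e import *;from rig import r
s=r.sense();f=r.grab_frame("wrist");pickle.dump((f,s),open("w6.pkl","wb"))
q=E("w6.pkl")
for lo,hi in((160,180),(240,280)):
    for sg,a,b in((-1,275,305),(1,345,372)):
        p=q.pts(lo,hi,a,b,sg,True);print(lo,sg,np.median(p[:,0]) if len(p) else None, len(p))
p=q.pts(312,335,140,165,-1,False);print("end row",np.median(p[:,1]))
p=q.pts(312,335,175,205,-1,False);print("collar row",np.median(p[:,1]))
O=np.array([618.2,42.1]);c,sn=np.cos(.0784),np.sin(.0784);xv=np.array([c,sn]);yv=np.array([-sn,c])
for z in(50,53,56):
    w=lambda x,y,dz:proj(f,np.append(O+x*xv+y*yv,z+dz),s)
    print(z,"sides@65",w(-11,65,0).round(1),w(11,65,0).round(1),"rim",w(0,70,11).round(1),"sides@45",w(-11,48,0).round(1),w(11,48,0).round(1))
go([618.2,41.5,5.6],0.0784)
E
```

```text
160 -1 284.7857142857143 20
160 1 360.6666666666667 19
240 -1 287.7307692307692 34
240 1 357.5889328063241 40
end row 152.07536764705884
collar row 199.85294117647058
50 sides@65 [280.5 168.3] [357.6 168.4] rim [318.6 154.4] sides@45 [282.4 225.8] [356.  225.8]
53 sides@65 [279.4 169.8] [358.6 169.9] rim [318.5 155.6] sides@45 [281.3 228.6] [356.8 228.6]
56 sides@65 [278.2 171.3] [359.5 171.4] rim [318.4 156.9] sides@45 [280.3 231.5] [357.7 231.6]
clock 10.5 pos [6.188e+02 4.210e+01 3.000e-01] rpy [-3.14   0.     0.079] F [-6.4  0.6 11.1] open 0.233
-> shift [-0.07  0.06 -0.53] turn [-0.1  0.   0. ] rows 0.1
```

Tube width and end row match z = 50 within error: width 75.9 px measured, 77.1 px predicted. Release and retreat upward.

Call:
{"op": "apply_moves", "data": {
  "targets": [
    [[0.3, 0, 0, -0.3, 0, 0, 0], [0.3, 0, 0, -0.3, 0, 0, 0], [0.3, 0, 0, -0.3, 0, 0, 0], [0.3, 0, 0, -0.3, 0, 0, 0], [0.3, 0, 0, -4, 0, 0, 0], [0.3, 0, 0, -9, 0, 0, 0], [0.3, 0, 0, -14, 0, 0, 0], [0.3, 0, -1.3, -17, 0, 0, 0]]
  ],
  "newtons": 60
}}

```text
clock: 11.3
eef_pos: [619.5, 54.1, 174.2]
tcp_rot: [-3.141, -0.004, 0.078]
contact_force: [0.3, -1.0, 0.3]
opening: 0.65
```

Call:
{"op": "apply_moves", "data": {
  "targets": [
    [[0.8, 0, -0.5, -0.5, 0, 0, 0], [0.8, 0, -0.5, -0.5, 0, 0, 0], [0.8, 0, -0.5, -0.5, 0, 0, 0]]
  ]
}}

```text
clock: 11.6
eef_pos: [618.2, 58.9, 177.6]
tcp_rot: [-3.141, -0.002, 0.078]
contact_force: [-0.7, 0.3, -0.3]
opening: 0.9
```

```bash
python3 - <<'E'
from e import *;from rig import r
s=r.sense();f=r.grab_frame("wrist");pickle.dump((f,s),open("w7.pkl","wb"));g=r.grab_frame("side")
cv2.imwrite("pics/c7.png",np.hstack([cv2.resize(f["pixels"][100:440,230:420,::-1],(335,600),interpolation=cv2.INTER_CUBIC),cv2.resize(g["pixels"][183:283,285:360,::-1],(450,600),interpolation=cv2.INTER_CUBIC)]))
O=np.array([618.2,42.1]);c,sn=np.cos(.0784),np.sin(.0784);xv=np.array([c,sn]);yv=np.array([-sn,c])
w=lambda x,y,z:proj(f,np.append(O+x*xv+y*yv,z),s).round(1)
print("ends(rim)",w(0,70,61),w(0,-70,61),"tip",w(4,30,63),w(4,-30,63),"mid L/R",w(-11,0,50),w(11,0,50))
go([470,-150,180],-0.12)
E
```

```text
ends(rim) [319.8 153.1] [320.2 329.7] tip [325.5 209.7] [325.3 285.5] mid L/R [306.  243.4] [334.2 243.3]
clock 11.7 pos [617.9  58.7 177. ] rpy [-3.141e+00 -1.000e-03  7.800e-02] F [0.1 0.7 0.2] open 0.898
-> shift [-16.36  19.66  -0.33] turn [-0.1 -0.  11.3] rows 5.1
```

View pics/c7.png

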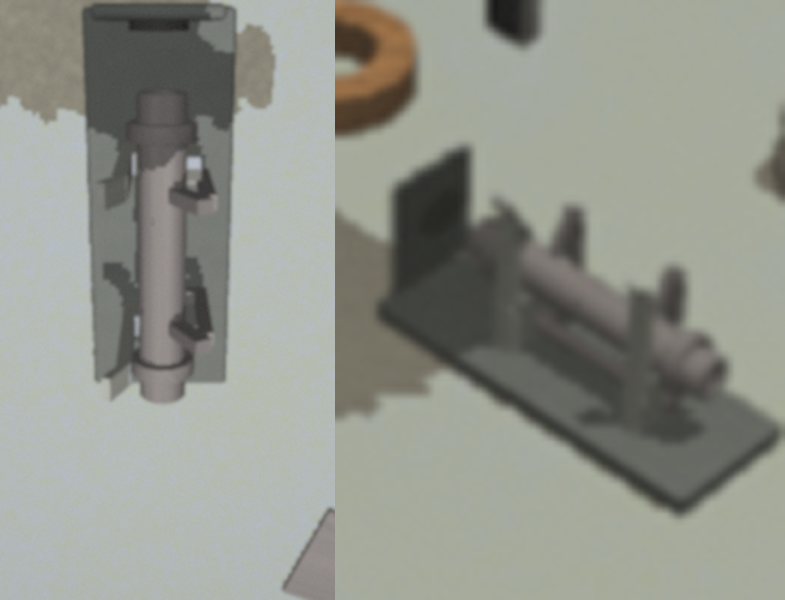

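The tube lies in both forks, with a collar outside each and both jaw noses over it at crop (190,195) and (190,335); the side view agrees. Next I fit its axis and its open end precisely.

```bash
python3 - <<'E'
from e import *
q=E("w7.pkl");f,s=q.f,q.s
L=q.line(212,268,298,316,-1,True,50);R=q.line(212,268,328,345,1,True,50)
for y in(-28,42,112):print(y,((np.polyval(L,y)+np.polyval(R,y))/2).round(2),(np.polyval(R,y)-np.polyval(L,y)).round(2))
p=q.pts(312,330,318,335,1,False);print("open end row",p[:,1].max().round(1)); A=ray(f,322,p[:,1].max(),61,s)
p=q.pts(314,328,142,162,-1,False);print("far end",np.median(p[:,1])); B=ray(f,322,np.median(p[:,1]),61,s);print(A,B,np.linalg.norm(A-B))
# end collar centres L/R at open end rows
for lo,hi,a,b in((316,322,302,318),(318,324,302,318)):
    l=np.median(q.pts(lo,hi,a,b,-1,True)[:,0]);r_=np.median(q.pts(lo,hi,326,342,1,True)[:,0]);m=(l+r_)/2;print("stub",l,r_,ray(f,m,(lo+hi)/2,50,s))
B2=q.line(290,348,306,324,1,False,12);Lb=q.line(185,305,278,302,-1,True,12);Rb=q.line(182,308,352,366,1,True,12)
print("base mid at y=42",(np.polyval(Lb,42)+np.polyval(Rb,42))/2, "w",np.polyval(Rb,42)-np.polyval(Lb,42))
E
```

```text
slope -0.0778  at 610.57 n=48 sd 0.38
  slope -0.3669  at 649.87 n=33 sd 0.70
-28 636.45 47.39
42 620.88 27.16
112 605.32 6.92
open end row 328.3Traceback (most recent call last):
  File "<stdin>", line 6, in <module>
IndexError: too many indices for array: array is 1-dimensional, but 2 were indexed
```

Call:
{"op": "apply_moves", "data": {
  "targets": [
    [[1, -16, 20.5, 0, 0, 0, 11.3], [1, -16, 20.5, 0, 0, 0, 11.3], [1, -16, 20.5, 0, 0, 0, 11.3], [1, -16, 20.5, 0, 0, 0, 11.3], [1, -16, 20.5, 0, 0, 0, 11.3], [1, -16, 20.5, 0, 0, 0, 11.3], [1, -16, 20.5, 0, 0, 0, 11.3], [1, -16, 20.5, 0, 0, 0, 11.3]]
  ]
}}

```text
clock: 12.5
eef_pos: [474.5, -157.8, 176.1]
tcp_rot: [-3.14, 0.0, -0.121]
contact_force: [-0.5, -0.9, -0.1]
opening: 0.999
```

```bash
python3 - <<'E'
from e import *;from rig import r
s=r.sense();f=r.grab_frame("wrist");pickle.dump((f,s),open("w8.pkl","wb"));cv2.imwrite("pics/w8.png",f["pixels"][...,::-1]);print(s["eef_pos"],s["tcp_rot"])
E
```

```text
[ 474.52424591 -157.76132434  176.14191599] [-3.13997866e+00  8.59345551e-05 -1.20514702e-01]
```

View pics/w8.png

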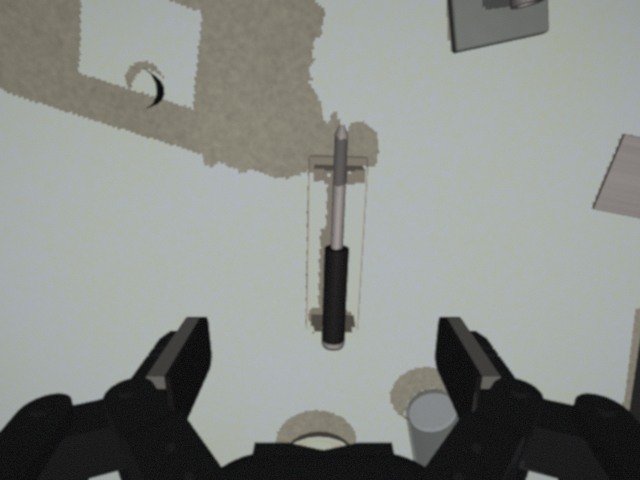

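The probe tip is at (341,127), its shoulder at (337,247), and the handle end at (333,346). I'll fit the handle mask and shaft at z = 40.

```bash
python3 - <<'E'
from e import *
q=E("w8.pkl");f,s=q.f,q.s
P=f["pixels"];m=(P.max(2)<50);m[:240]=0;m[355:]=0;m[:,:320]=0;m[:,355:]=0
rows=range(252,340);c=[np.nonzero(m[v])[0] for v in rows]
X=np.array([ray(f,k.mean(),v,40,s)[:2] for k,v in zip(c,rows)]);w=[len(k) for k in c]
# only rows with clean width
k=np.polyfit(X[:60,1],X[:60,0],1);print("handle axis slope",k, "width px",w[5],w[50],"col",c[5].mean(),c[50].mean())
L=q.line(195,240,324,336,-1,True,40)if 0 else None
v=np.nonzero(m[:,337])[0];print("handle rows",v.min(),v.max())
p=q.pts(330,345,238,256,-1,False);print("shoulder rows",p[:,1].round(1))
print("shoulder z=50 (rim top)",ray(f,337,np.median(p[:,1]),50,s),"z=40",ray(f,337,np.median(p[:,1]),40,s))
p=q.pts(336,345,116,136,-1,False);print("tip row",p.round(1).tolist());t=ray(f,341,127,40,s);print("tip",t)
tt=p[np.argmin(p[:,1])];print(ray(f,tt[0],tt[1],40,s))
for y in(-85,-180,-225):print(y,np.polyval(k,y).round(2))
E
```

```text
handle axis slope [1.44861858e-01 5.09328462e+02] width px 22 21 col 335.5 334.0
handle rows 251 342
shoulder rows [244.8 248.6 248.8 249.1 249.4 249.6 249.6 249.4 249.2 249.  248.9 248.5
 246.5 245.7 245.8]
shoulder z=50 (rim top) [ 483.6444573  -179.55835137   50.        ] z=40 [ 483.61036633 -183.06752553   40.        ]
tip row [[336.0, 129.8], [337.0, 119.0], [338.0, 118.6], [339.0, 118.4], [340.0, 124.3], [341.0, 124.3], [342.0, 124.4], [343.0, 124.4], [344.0, 124.6]]
tip [496.73753854 -89.64180253  40.        ]
[495.92851255 -83.48863855  40.        ]
-85 497.02
-180 483.25
-225 476.73
```

```bash
python3 - <<'E'
from h import *
go([476.6,-226.5,70],-0.144)
E
```

```text
clock 12.55 pos [ 474.9 -157.3  176.3] rpy [-3.14  -0.    -0.119] F [-0.4 -0.1 -0.8] open 1.001
-> shift [ 1.    6.86 10.62] turn [-0.1 -0.   1.4] rows 2.5
```

Call:
{"op": "apply_moves", "data": {
  "targets": [
    [[1, 1.0, 6.9, 4, -0.1, 0, 1.4], [1, 1.0, 6.9, 9, -0.1, 0, 1.4], [1, 1.0, 6.9, 10.6, -0.1, 0, 1.4], [1, 1.0, 6.9, 10.6, -0.1, 0, 1.4], [1, 1.0, 6.9, 10.6, -0.1, 0, 1.4], [1, 1.0, 6.9, 10.6, -0.1, 0, 1.4]]
  ]
}}

```text
clock: 13.15
eef_pos: [478.2, -226.4, 71.8]
tcp_rot: [3.141, -0.002, -0.142]
contact_force: [0.2, -0.2, -0.0]
opening: 1.0
```

```bash
python3 - <<'E'
from h import *
go([476.6,-226.5,-4.4],-0.144)
E
```

```text
clock 13.15 pos [ 478.2 -226.4   71.8] rpy [ 3.141e+00 -2.000e-03 -1.420e-01] F [ 0.2 -0.2 -0. ] open 1.0
-> shift [-0.17  0.03  7.62] turn [ 0.  -0.1  0.1] rows 1.5
```

Call:
{"op": "apply_moves", "data": {
  "targets": [
    [[1, -0.2, 0, 3, 0, -0.1, 0.1], [1, -0.2, 0, 6, 0, -0.1, 0.1], [1, -0.2, 0, 7.6, 0, -0.1, 0.1], [1, -0.2, 0, 7.6, 0, -0.1, 0.1], [1, -0.2, 0, 7.6, 0, -0.1, 0.1], [1, -0.2, 0, 7.6, 0, -0.1, 0.1]]
  ],
  "newtons": 60
}}

```text
clock: 13.75
eef_pos: [477.8, -226.5, -2.4]
tcp_rot: [3.14, -0.003, -0.144]
contact_force: [0.1, -0.5, -0.5]
opening: 1.001
```

Call:
{"op": "apply_moves", "data": {
  "targets": [
    [[-1, 0, 0, 0, 0, 0, 0], [-1, 0, 0, 0, 0, 0, 0], [-1, 0, 0, 0, 0, 0, 0], [-1, 0, 0, 0, 0, 0, 0], [-1, 0, 0, 0, 0, 0, 0], [-1, 0, 0, 0, 0, 0, 0], [-1, 0, 0, 0, 0, 0, 0]]
  ]
}}

```text
clock: 14.45
eef_pos: [476.8, -226.3, -2.2]
tcp_rot: [3.14, -0.002, -0.144]
contact_force: [-4.3, 1.4, 7.9]
opening: 0.216
```

Call:
{"op": "apply_moves", "data": {
  "targets": [
    [[-1, 0, 0, -3, 0, 0, 0], [-1, 0, 0, -7, 0, 0, 0], [-1, 0, 0, -10, 0, 0, 0], [-1, 0, 0, -10, 0, 0, 0], [-1, 0, 0, -10, 0, 0, 0]]
  ]
}}

```text
clock: 14.95
eef_pos: [476.8, -226.3, 98.0]
tcp_rot: [3.14, -0.002, -0.144]
contact_force: [-0.7, 0.5, -0.8]
opening: 0.215
```

```bash
python3 - <<'E'
from e import *;from rig import r
s=r.sense();f=r.grab_frame("wrist");pickle.dump((f,s),open("w9.pkl","wb"))
q=E("w9.pkl")
# shaft edges in tool frame at tool z=-42.2 : intersect rays
F=240/np.tan(np.radians(f["fov_y"])/2);M=np.array(f["mount"])
def tl(u,v,z=-42.2):
    d=M[:3,:3]@[(u-f["cx"])/F,(v-f["cy"])/F,1];return M[:3,3]+d*(z-M[2,3])/d[2]
for v in(20,60,100,140,180,200):
    a=q.gx[v-2:v+3].mean(0);l=285+np.argmin(a[285:323]);rr=323+np.argmax(a[323:365]);x,y=tl((l+rr)/2,v)[:2];print(v,l,rr,"tool x %.2f y %.1f width %.1f"%(x,y,tl(rr,v)[0]-tl(l,v)[0]))
g=q.gy[:,318:328].mean(1);print("shoulder row",[(int(i),round(g[i],1)) for i in np.argsort(abs(g[100:330]))[-4:]+100])
for v in(150,160,170,180,190,200,210,220):print(v,tl(323,v,-42.2+5)[1].round(1),end=" ")
print()
go([636.7,-191.2,100],0.0784)
E
```

```text
20 306 342 tool x 0.82 y -104.2 width 9.8
60 306 341 tool x 0.69 y -94.3 width 9.8
100 307 341 tool x 0.85 y -83.8 width 9.8
140 307 340 tool x 0.72 y -72.6 width 9.8
180 307 340 tool x 0.73 y -60.7 width 10.1
200 307 339 tool x 0.58 y -54.4 width 10.0
shoulder row [(231, np.float64(-13.2)), (234, np.float64(-15.6)), (232, np.float64(-22.8)), (233, np.float64(-24.7))]
150 -69.2 160 -66.1 170 -63.0 180 -59.8 190 -56.6 200 -53.3 210 -50.0 220 -46.6 
clock 15.0 pos [ 476.1 -225.9   97. ] rpy [ 3.141e+00 -1.000e-03 -1.440e-01] F [-0.6  0.9 -1.4] open 0.212
-> shift [15.4  -5.74 -0.29] turn [  0.1  -0.  -12.7] rows 3.3
```

Call:
{"op": "apply_moves", "data": {
  "targets": [
    [[-1, 15.4, -6.5, -0.3, 0, 0, -12.7], [-1, 15.4, -6.5, -0.3, 0, 0, -12.7], [-1, 15.4, -6.5, -0.3, 0, 0, -12.7], [-1, 15.4, -6.5, -0.3, 0, 0, -12.7], [-1, 15.4, -6.5, -0.3, 0, 0, -12.7], [-1, 15.4, -6.5, -0.3, 0, 0, -12.7], [-1, 15.4, -6.5, -0.3, 0, 0, -12.7], [-1, 15.4, -6.5, -0.3, 0, 0, -12.7]]
  ]
}}

```text
clock: 15.8
eef_pos: [636.3, -184.1, 99.6]
tcp_rot: [3.141, 0.001, 0.077]
contact_force: [0.8, -0.6, -1.4]
opening: 0.217
```

```bash
python3 - <<'E'
from h import *
go([635.8,-183.5,7.8],0.0784)
E
```

```text
clock 15.8 pos [ 636.3 -184.1   99.6] rpy [3.141e+00 1.000e-03 7.700e-02] F [ 0.8 -0.6 -1.4] open 0.217
-> shift [-0.04 -0.07  9.18] turn [ 0.   0.1 -0.1] rows 1.8
```

Call:
{"op": "apply_moves", "data": {
  "targets": [
    [[-1, -0.05, 0, 3, 0, 0, -0.1], [-1, -0.05, 0, 6, 0, 0, -0.1], [-1, -0.05, 0, 9.2, 0, 0, -0.1], [-1, -0.05, 0, 9.2, 0, 0, -0.1], [-1, -0.05, 0, 9.2, 0, 0, -0.1], [-1, -0.05, 0, 9.2, 0, 0, -0.1], [-1, -0.05, 0, 9.2, 0, 0, -0.1]]
  ]
}}

```text
clock: 16.5
eef_pos: [637.1, -184.7, 9.7]
tcp_rot: [3.14, -0.002, 0.079]
contact_force: [0.5, -0.6, -1.8]
opening: 0.215
```

```bash
python3 - <<'E'
from e import *;from rig import r
go([635.8,-183.5,7.8],0.0784)
t=r.grab_frame("top");g=r.grab_frame("side")
O=np.array([618.5,42.1]);c,sn=np.cos(.0784),np.sin(.0784);xv=np.array([c,sn]);yv=np.array([-sn,c])
w=lambda f,x,y,z:proj(f,np.append(O+x*xv+y*yv,z)).round(1)
for n,f in(("top",t),("side",g)):print(n,"tube end",w(f,0,-68.8,50),"tip",w(f,0,-88.8,50))
a=w(t,0,-85,50).astype(int);b=w(g,0,-85,50).astype(int)
ca=t["pixels"][a[1]-30:a[1]+30,a[0]-40:a[0]+40,::-1];cb=g["pixels"][b[1]-30:b[1]+30,b[0]-40:b[0]+40,::-1];print(a,b)
cv2.imwrite("pics/c10.png",np.hstack([cv2.resize(k,(400,300),interpolation=cv2.INTER_CUBIC) for k in(ca,cb)]))
E
```

```text
clock 16.5 pos [ 637.1 -184.7    9.7] rpy [ 3.14e+00 -2.00e-03  7.90e-02] F [ 0.5 -0.6 -1.8] open 0.215
-> shift [-0.12 -0.13  0.19] turn [ 0.1 -0.1  0. ] rows 0.1
top tube end [336.9 202.4] tip [344.8 201.9]
side tube end [347.2 245.5] tip [353.1 249.2]
[343 202] [352 248]
```

View pics/c10.png

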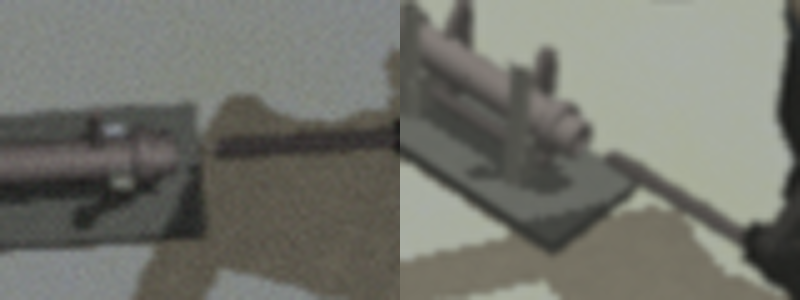

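Both views show the tip about 20 mm short of the bore and in line with it (top crop: tip (215,152), tube end (175,157); side crop: tip (612,158), tube end (580,133)). I'll insert in steps and watch the force.

Call:
{"op": "apply_moves", "data": {
  "targets": [
    [[-1, -0.1, 0, 0.2, 0, 0, 0], [-1, -0.1, 0, 0.2, 0, 0, 0], [-1, -0.1, -1, 0.2, 0, 0, 0], [-1, -0.1, -2, 0.2, 0, 0, 0], [-1, -0.1, -2.7, 0.2, 0, 0, 0], [-1, -0.1, -3.3, 0.2, 0, 0, 0], [-1, -0.1, -4, 0.2, 0, 0, 0], [-1, -0.1, -4, 0.2, 0, 0, 0]]
  ]
}}

```text
clock: 17.4
eef_pos: [632.4, -143.6, 7.1]
tcp_rot: [3.14, -0.001, 0.08]
contact_force: [-1.1, 0.3, -1.1]
opening: 0.213
```

```bash
cat >> h.py <<'E'
def loc(s):
    d=s["eef_pos"][:2]-[618.5,42.1];c,n=np.cos(.0784),np.sin(.0784)
    print("local x %.2f y %.2f z %.2f"%(d@[c,n],d@[-n,c],s["eef_pos"][2]),"rpy",s["tcp_rot"].round(4),"F",np.round(s["contact_force"],1),"T",np.round(s["wrist_torque"],2),"clock",s["clock"])
E
python3 -c "
from h import *;from rig import r
loc(r.sense())"
```

```text
local x -0.68 y -186.21 z 7.06 rpy [ 3.1403e+00 -9.0000e-04  7.9500e-02] F [-1.1  0.3 -1.1] T [ 0.03  0.03 -0.02] clock 17.4
```

Call:
{"op": "apply_moves", "data": {
  "targets": [
    [[-1, 0, -0.7, -0.05, 0, 0, 0], [-1, 0, -1.4, -0.05, 0, 0, 0], [-1, 0, -2.1, -0.05, 0, 0, 0], [-1, 0, -2.8, -0.05, 0, 0, 0], [-1, 0, -3.5, -0.05, 0, 0, 0], [-1, 0, -4, -0.05, 0, 0, 0], [-1, 0, -4, -0.05, 0, 0, 0]]
  ]
}}

```text
clock: 18.1
eef_pos: [629.1, -102.9, 7.5]
tcp_rot: [3.14, -0.001, 0.08]
contact_force: [0.2, -0.3, -1.9]
opening: 0.218
```

```bash
python3 -c "
from h import *;from rig import r
loc(r.sense())"
```

```text
local x -0.76 y -145.41 z 7.49 rpy [ 3.1404e+00 -7.0000e-04  8.0300e-02] F [ 0.2 -0.3 -1.9] T [-0.05  0.03  0.03] clock 18.1
```

Call:
{"op": "apply_moves", "data": {
  "targets": [
    [[-1, 0, -0.7, 0, 0, 0, 0], [-1, 0, -1.4, 0, 0, 0, 0], [-1, 0, -2.1, 0, 0, 0, 0], [-1, 0, -2.7, 0, 0, 0, 0], [-1, 0, -3.0, 0, 0, 0, 0], [-1, 0, -3.0, 0, 0, 0, 0]]
  ]
}}

```text
clock: 18.7
eef_pos: [626.7, -72.5, 7.5]
tcp_rot: [3.14, -0.001, 0.081]
contact_force: [0.6, 0.3, -1.3]
opening: 0.213
```

Call:
{"op": "apply_moves", "data": {
  "targets": [
    [[-1, 0, -0.2, 0, 0, 0, 0], [-1, 0, -0.4, 0, 0, 0, 0], [-1, 0, -0.4, 0, 0, 0, 0]]
  ]
}}

```text
clock: 19.0
eef_pos: [626.4, -68.5, 7.5]
tcp_rot: [3.14, -0.001, 0.081]
contact_force: [-0.4, 0.1, -0.8]
opening: 0.217
```

```bash
python3 -c "
from h import *;from rig import r
loc(r.sense())"
```

```text
local x -0.79 y -110.88 z 7.49 rpy [ 3.1405e+00 -7.0000e-04  8.0700e-02] F [-0.4  0.1 -0.8] T [-0.03  0.02  0.05] clock 19.0
```

Call:
{"op": "apply_moves", "data": {
  "targets": [
    [[-1, 0, -0.1, 0, 0, 0, 0], [-1, 0, -0.2, 0, 0, 0, 0], [-1, 0, -0.2, 0, 0, 0, 0]]
  ]
}}

```text
clock: 19.3
eef_pos: [626.4, -67.7, 7.5]
tcp_rot: [3.139, -0.001, 0.081]
contact_force: [1.0, -8.1, -1.7]
opening: 0.216
```

```bash
cat > gap.py <<'E'
from e import *;from rig import r
s=r.sense();loc(s);f=r.grab_frame("wrist");pickle.dump((f,s),open("wg.pkl","wb"))
g=f["pixels"].max(2)
for u in(295,300,323,345,350):print(u,g[196:252:2,u])
E
python3 gap.py
```

```text
local x -0.75 y -110.04 z 7.54 rpy [ 3.139e+00 -9.000e-04  8.120e-02] F [ 1.  -8.1 -1.7] T [-1.11 -0.03  0.01] clock 19.3
295 [116 108 104 102 100 102 101 100 102 102 101  98 100 101 100 103 100  86
  40  26  25  28  27  30  27  25  30  28]
300 [118 117 118 119 116 116 118 116 116 116 116 116 117 116 116 114 115 116
 109  68  27  28  30  30  30  28  24  26]
323 [127 127 120 128 127 129 127 130 128 128 130 129 129 130 129 129 128 128
 129 129 120  71  34  31  33  32  31  30]
345 [121 120 111 113 116 114 114 115 115 116 113 116 115 114 112 116 114 114
 115 110  71  26  30  30  28  28  27  28]
350 [117 113 109 109 108 108 106 107 108 108 107 106 108 107 106 108 105 107
 107  91  45  22  27  27  27  27  26  28]
```

Handle is against the tube: contact force is -8 N and the image shows no gap between tube grey and handle black. Release and rise.

Call:
{"op": "apply_moves", "data": {
  "targets": [
    [[0.1, 0, 0, 0, 0, 0, 0], [0.1, 0, 0, 0, 0, 0, 0], [0.1, 0, 0, 0, 0, 0, 0], [0.1, 0, 0, 0, 0, 0, 0], [0.3, 0, 0, -3, 0, 0, 0], [0.3, 0, 0, -7, 0, 0, 0], [0.3, 0, 0, -12, 0, 0, 0], [0.3, 0, 0, -16, 0, 0, 0]]
  ]
}}

```text
clock: 20.15
eef_pos: [626.5, -67.1, 170.1]
tcp_rot: [3.139, -0.002, 0.081]
contact_force: [1.3, 0.2, 0.7]
opening: 0.651
```

Call:
{"op": "apply_moves", "data": {
  "targets": [
    [[0.8, 0, -6, 0, 0, 0, 0], [0.8, 0, -6, 0, 0, 0, 0], [0.8, 0, -6, 0, 0, 0, 0], [0.8, 0, -6, 0, 0, 0, 0]]
  ]
}}

```text
clock: 20.55
eef_pos: [621.3, -7.5, 169.4]
tcp_rot: [3.139, -0.001, 0.082]
contact_force: [-0.6, -0.7, 0.1]
opening: 0.901
```

```bash
python3 - <<'E'
from e import *;from rig import r
s=r.sense();loc(s);f=r.grab_frame("wrist");pickle.dump((f,s),open("w11.pkl","wb"));q=E("w11.pkl")
O=np.array([618.5,42.1]);c,sn=np.cos(.0784),np.sin(.0784);xv=np.array([c,sn]);yv=np.array([-sn,c])
w=lambda x,y,z:proj(f,np.append(O+x*xv+y*yv,z),s).round(1)
print("exp far rim",w(0,70,61),"near rim",w(0,-68.8,61),"handle end",w(0,-158,50),"tips",w(4,30,63),w(4,-30,63),"mid",w(-11,0,50),w(11,0,50))
g=f["pixels"].max(2);m=(g<50).astype(np.uint8);n,l,st,ce=cv2.connectedComponentsWithStats(m)
u,v=w(0,-115,50).astype(int);k=l[v,u];print("handle comp",k,st[k],ce[k].round(1))
rows=[v for v in range(st[k][1]+6,st[k][1]+st[k][3]-8,4)]
X=np.array([ray(f,np.nonzero(l[v]==k)[0].mean(),v,49,s)[:2] for v in rows]);p=np.polyfit(X[:,1],X[:,0],1);print("handle yaw",-np.arctan(p[0]),"local x of axis at y=-115 local",(X-O).mean(0)@xv)
a,b=ray(f,ce[k][0],st[k][1],58,s),ray(f,ce[k][0],st[k][1]+st[k][3],50,s);print("handle start local y",(a[:2]-O)@yv,"end",(b[:2]-O)@yv)
L=q.line(int(w(0,22,50)[1]),int(w(0,-22,50)[1]),int(w(-11,0,50)[0])-10,int(w(-11,0,50)[0])+9,-1,True,50);print("tube axis x at y=42:",np.polyval(L,42)+11.1)
uu=int(w(0,70,61)[0]);r0=int(w(0,70,61)[1]);pp=q.pts(uu-5,uu+6,r0-12,r0+12,-1,False);print("far rim row",np.median(pp[:,1]) if len(pp) else None)
E
```

```text
local x -1.13 y -49.64 z 169.36 rpy [ 3.1386e+00 -1.2000e-03  8.2200e-02] F [-0.6 -0.7  0.1] T [ 0.05 -0.01 -0.02] clock 20.55
exp far rim [324.4  45. ] near rim [323.4 254.3] handle end [322.8 350.1] tips [330.3 112.7] [329.4 203.1] mid [308.2 157.3] [339.4 157.4]
handle comp 3 [ 312  248   24   95 2016] [323.3 294.6]
handle yaw 0.07144044256565195 local x of axis at y=-115 local 0.218653714318796
handle start local y -64.9808074058246 end -151.15280638293376
  slope -0.1368  at 611.52 n=10 sd 0.09
tube axis x at y=42: 616.8727607961824
far rim row None
```

```bash
python3 - <<'E'
from e import *
q=E("w11.pkl");f,s=q.f,q.s;g=f["pixels"].max(2)
for u in(313,316,323,330,333):print(u,g[228:258:1,u])
O=np.array([618.5,42.1]);c,sn=np.cos(.0784),np.sin(.0784);xv=np.array([c,sn]);yv=np.array([-sn,c])
for u in(318,324,329):
    col=q.gy[30:70,u];i=30+np.argsort(abs(col))[-3:];print("far",u,i,col[i-30].round(1))
for v in(44,47,50,53):print(v,(ray(f,324,v,61,s)[:2]-O)@yv)
for v in(100,130,150,170,185,215):print(v,[(u,g[v,u]) for u in range(298,316,2)])
E
```

```text
313 [132 132 132 131 128 127 121 118 118 116 113 114 116 119 118 118 117 110
  98  71  45  24  28  27  28  29  27  30  34  30]
316 [140 140 141 143 141 141 140 136 137 135 136 136 136 136 137 136 137 136
 132 115  81  44  30  27  22  28  28  27  22  27]
323 [157 157 159 159 162 161 157 154 153 153 150 152 153 152 153 152 151 153
 154 147 124  82  48  41  41  42  41  39  43  40]
330 [151 151 150 149 150 146 144 141 142 142 141 142 141 141 142 142 142 142
 140 133 109  70  39  31  31  30  33  31  35  30]
333 [138 137 137 137 138 137 133 130 129 127 126 127 126 126 125 127 128 126
 124 108  75  44  29  30  23  28  26  26  27  29]
far 318 [39 38 69] [ 2.5  3.5 -3.5]
far 324 [39 38 69] [ 3.5  4.  -4.5]
far 329 [37 69 38] [ 3.5 -3.5  4. ]
44 70.55420937665312
47 68.86731274392746
50 67.17299717304952
53 65.47121361364228
100 [(298, np.uint8(89)), (300, np.uint8(90)), (302, np.uint8(96)), (304, np.uint8(93)), (306, np.uint8(90)), (308, np.uint8(131)), (310, np.uint8(92)), (312, np.uint8(78)), (314, np.uint8(88))]
130 [(298, np.uint8(80)), (300, np.uint8(83)), (302, np.uint8(80)), (304, np.u
[... 196 characters left out ...]
t8(83)), (306, np.uint8(84)), (308, np.uint8(82)), (310, np.uint8(74)), (312, np.uint8(80)), (314, np.uint8(89))]
170 [(298, np.uint8(79)), (300, np.uint8(82)), (302, np.uint8(81)), (304, np.uint8(82)), (306, np.uint8(82)), (308, np.uint8(83)), (310, np.uint8(75)), (312, np.uint8(80)), (314, np.uint8(90))]
185 [(298, np.uint8(84)), (300, np.uint8(82)), (302, np.uint8(83)), (304, np.uint8(93)), (306, np.uint8(119)), (308, np.uint8(88)), (310, np.uint8(76)), (312, np.uint8(82)), (314, np.uint8(91))]
215 [(298, np.uint8(89)), (300, np.uint8(83)), (302, np.uint8(83)), (304, np.uint8(83)), (306, np.uint8(78)), (308, np.uint8(102)), (310, np.uint8(105)), (312, np.uint8(107)), (314, np.uint8(127))]
```

```bash
python3 -c "
from rig import r
print(r.sign_off())"
```

```text
the job is handed in; nothing more can be done
None
```

The tube is seated in both forks with the jaw over it, the probe is in up to its handle, and I let go and handed the job in at about 20.6 s. `r.sign_off()` gives no verdict, so these are my own checks.

**Last checks**
- **Tube:** it lies in both forks with a collar outside each. Measured from the images, it is within about 1.5 mm of the seat across and about 3.5 mm towards the end plate along it (limit 12 mm).
- **Jaw:** both noses are over the tube. Their position in the picture allows at most about 0.04 rad of opening (limit 0.08). I checked this before inserting the probe and did not measure it again afterwards.
- **Probe:** the handle met the tube with about 8 N. In the final image the tube's grey runs straight into the handle's black with no gap. The handle's direction is within about 0.01 rad of the stand's axis.
- **Robot:** the gripper is open and clear, with no contact force. It kept well away from the beaker and the bottle, but I took no final picture of them.

**What failed or disagreed**
- **First grasp:** it missed and pressed on top of the tube with about 67 N (70 N including its sideways part). The fingertips end about 25 mm short of the reported TCP, which disagrees with the interface text; the camera and the contact agreed on this. I allowed for it afterwards, and the tube stayed on its rack. The fingertips did the pressing; if they count as part of the gripper's body, this was over the 40 N limit.
- **Seating:** the tube slid about 5 mm in the fingers while I pressed it down, so I confirmed its height from the image (50 mm within error).
- **Final tube edge fit:** it had only 10 points with a poor slope, so I relied on the earlier fit and the edge column instead.

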